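Clamp a pipe offcut in the cutting jig

TASK

The short pipe lies in the channel of the wooden cutting jig but not yet at its stop: without picking it up, push it along the channel with your fingertips until its end is fully home against the stop block, with the clamp still open. Then push the lever of the toggle clamp over from behind, toward the pipe, until it snaps past centre and its rubber foot holds the pipe down by itself, ready for sawing. Leave the tape measure and the loose pipe fittings where they are.

Things in the scene. Friction and masses are not known exactly. Their poses are not given: they have to be found in the camera images.
- jig: plywood cutting jig fixed to the cabinet, 150 x 210 x 15 mm board. Origin: on its underside, 75 mm from either long edge, under the clamp; x across it, away from the robot, y along the channel toward the stop block, z up; board from y -87 to 123 mm. Two fences (36 mm high, 12 thick, y -20 to 121) leave a channel 30 mm wide at x -35 mm. A steel toggle clamp stands behind it in the plane y = 0
- pipe: loose plastic pipe, 27 mm diameter, 150 mm long, about 80 g, in the channel. Origin: mid-length, at its underside, which lies 15 mm above the cabinet. Its y axis runs along it, as the jig's y; ends at +-75 mm. The -y end, to be pushed, sticks out of the channel's open end by 45 to 70 mm at the start, 25 mm when home (20 to 45 mm to push). Slides with under 1 N
- stop_face (a point): foot of the stop block's face, mid-channel, level with the board's top (jig coordinates -35, 105, 15 mm); axes as the jig. The pipe is home when its end touches this face: its origin is then 75 mm to the -y side of this point
- lever_tip (a point): on the axis of the clamp lever's black grip (21 mm thick, 70 long), 8 mm from its end. In jig x, z (mm; y = 0) it goes up and over an arc: open, lying back, 132, 105; 102, 155; 33, 188 as the foot meets the pipe; 20, 189 just before dead centre; 5, 187 snapped. About 1 N moves it at first, 3 to 5 N takes it over centre, then it jumps to its stop. Left short of centre it may fall back
- pad_face (a point): underside of the sprung rubber foot (18 mm across) of the clamp arm. Clamp open, the arm stands upright behind the channel; clamped, the foot sits on the pipe's top, 42 mm above the cabinet, at jig x -35, y 0 mm
- clamp_link (a joint): turn of the clamp's toggle link (rad): 0 open, 0.54 when the foot meets the pipe, 0.72 dead centre, 0.88 snapped against its stop
- clamp_pad: the clamp's rubber foot, a body 18 mm across and 20 mm high; origin at its underside, as point pad_face
- tape_measure: tape measure, 73 x 92 x 33 mm, well beyond the stop end of the jig; leave alone
- elbow: plastic pipe elbow, 57 x 57 x 35 mm, just beyond the stop end of the jig, nearer or farther side; leave alone
- tee: plastic pipe tee, 58 x 82 x 35 mm, just beyond the stop end of the jig, nearer or farther side; leave alone
- rack_pipe_end (a point): fixed obstacle, far end of the nearer of two long 55 mm pipes on the rack; they run level, 0.30 to 0.35 m above the cabinet top, from here back past the robot's left (direction x -0.87, y 0.49), 0.27 m from the base axis at the closest. An arm with a wide shoulder can catch on them as it turns left; with the wrist leaning up to 45 degrees back to the jig's -y side it stays clear

How it is judged:
By the outcome, as a careful person would: the job done as asked, in the order asked, and still so for the second after the job is handed in, with the robot touching nothing.
It also fails if it takes over 48 s, if anything falls off the work surface, if the arm or the gripper's body presses on something with over 40 N, if the wrist force passes 120 N, or if a joint passes its speed limit or range.

ROBOT

A 6-joint arm with a two-finger parallel gripper is mounted at the origin on a cart in front of the work surface, level with it; the furniture and walls round the work are solid. World frame = base frame: x ahead of the robot, y to its left, z up, the work surface at z = 0. Lengths are in m, angles in rad, forces in N, time in s.
With the tool pointing down it reaches from about 0.275 to 0.85 m from the base axis. Payload 5.2 kg.
Tool frame: the origin (TCP) lies midway between the tips of the shut fingers; the grasp point (between the pads) lies 19 mm behind it; z points along the fingers, y is the line along which they close (so a half turn about z gives the same grasp; the last joint's range is limited). The gripper opens to 85 mm and grips with 20 to 120 N. Pads are 22 mm wide; open, the fingers measure 114 mm over their backs; the gripper's body (76 mm by 85 mm) begins 54 mm behind the grasp point. The pads swing forward as they close: fully open they stand 13 mm farther back than shut.
Start: joints at [-1.517, 0.259, 1.535, -0, 1.348, -0.203], TCP at [0.14, -0.532, 0.231] pointing down, gripper open.
Joint ranges: [-3.14, 3.14], [-0.91, 2.08], [0.19, 2.58], [-1.22, 4.36], [0.22, 2.71], [-3.12, 3.12]. Speed limits (rad/s): [2.57, 2.57, 3.14, 3.14, 3.14, 3.14].

INTERFACE

Orientations are given as a unit quaternion [x, y, z, w].
In Python, from plant import env gives the robot as it stands.
- The arm moves only by the tool move_arm, never from a script. Its argument "motion" is a list of rows, each a list of 7 numbers: the shift along the tool's x, y, z normalised to -1 to 1, where 1 is 200 mm, then the turn, a rotation vector about the tool's x, y, z normalised to -1 to 1, where 1 is 180 degrees, then the opening, from -1 (shut) to 1 (fully open). In form: [[dx, dy, dz, ax, ay, az, claw], ...]. A call has 1 to 12 rows; each row is the pose to reach, as a shift and turn from the pose commanded when the call began, along the tool's axes at that moment, turning the shorter way round; what a row does not reach only later rows make up. A row lasts 1/8 s, in which the tool goes at most 62.5 mm and 10.7 degrees, less where a joint would pass 70% of its speed; a pose out of reach is approached as far as the arm can. A call with a number of a shift or a turn outside -1 to 1 is refused whole. A call with a gripper value outside its range is refused whole. The fingers move at their own pace and stop on an object; "grip_force" is the grip in N (left out, the last holds). Time passes only in rows, so rows that repeat a pose let the fingers close. It gives the time, the measured TCP pose, the force, the opening and the grip force at its end, in the units of the state.
- env.get_obs(): the state, without advancing time (a new reading comes with each control period).
- env.read_camera(name): name is "side" or "top"; returns a dict with "frame" (384x512x3 uint8, red, green, blue), "intrinsics" (3x3 intrinsics, pixels), "dist_coeffs" ([k1, k2, p1, p2, k3] as OpenCV has them; the pictures are not rectified), "R" (3x3) and "t" (3): a world point X has camera coordinates R X + t. Camera axes: x right, y down, z forward; pixel columns grow to the right and rows downward; lengths in m; the calibration is good to about 2 mm. A picture is of the moment at which its call begins. There is no depth.
- env.sign_off(): hands the job in; it is judged then, once.
The state is a dict: "clock": time; "joints": joint angles; "qvel": joint speeds; "effort": joint torques, N m; "eef_pos": TCP position; "orientation": TCP orientation; "force": force on the tool from outside, world axes, zero at the start; "moment": the same for the moment, N m; "gripper_width": finger opening in m; "finger_force": force on a finger pad.
Only numpy, scipy, OpenCV 4.12 (cv2) and the standard library are available. Lean on these libraries where they do the work, as an engineer would, in place of code of your own. Each camera call takes 0.05 s, during which the arm holds its last target. There are 200 camera calls.

## Working session

There is one attempt and no reset: what is moved stays moved. The work goes in short steps, Python scripts to look and compute and a tool call to move; the robot and the scene stay as the last step left them, time stands still between calls to the robot, and variables do not carry over. Pictures are saved under pics/ and viewed, at most 10 in all, crops included, and the job is handed in when it is done.

Besides the shell and the picture viewer there is one more tool, called after ">>>" by a JSON object that holds its "method" and its "body", one argument or row to a line. move_arm: Moves the arm, as the interface text tells. Scaled input: -1 to 1 covers 200 mm each way for a shift and 180 degrees each way for a turn. Its arguments: {"type":"object","properties":{"motion":{"type":"array"},"grip_force":{"type":"number"}},"required":["motion"]}

```bash
mkdir -p pics
cat > h.py <<'E'
import numpy as np, cv2
from plant import env
def shot(n,f):
    c=env.read_camera(n); cv2.imwrite('pics/'+f,c['frame'][:,:,::-1]); 
    np.savez('pics/'+f[:-4]+'.npz',**c); return c
def load(f): return dict(np.load('pics/'+f+'.npz'))
def ray(c,p):
    u=cv2.undistortPoints(np.array([[p]],float),c['intrinsics'],np.array(c['dist_coeffs']))[0,0]
    R=np.array(c['R']);t=np.array(c['t']); return -R.T@t, R.T@np.array([u[0],u[1],1])
def plane(c,p,z):
    o,d=ray(c,p); return o+d*(z-o[2])/d[2]
def proj(c,X):
    return cv2.projectPoints(np.array(X,float).reshape(-1,3),cv2.Rodrigues(np.array(c['R']))[0],np.array(c['t'],float),c['intrinsics'],np.array(c['dist_coeffs']))[0][:,0]
E
python3 - <<'E'
from h import *
for n in('side','top'):
    c=shot(n,n+'0.png'); print(n,-c['R'].T@c['t'],c['R'][2])
o=env.get_obs();print(o['eef_pos'],o['orientation'],o['clock'],o['force'])
E
```

```text
side [ 1.36044767 -0.09494986  0.90700117] [-0.77764063  0.02241465 -0.62830934]
top [ 0.33827507 -0.07261454  1.26827739] [ 0.17401336  0.0023559  -0.98474047]
[ 0.1396846  -0.53149705  0.23058182] [ 9.91768717e-01  1.28039771e-01  6.00672926e-05 -7.91411374e-04] 0.1 [-0.27308091 -0.58013523 -0.0510012 ]
```

View pics/side0.png

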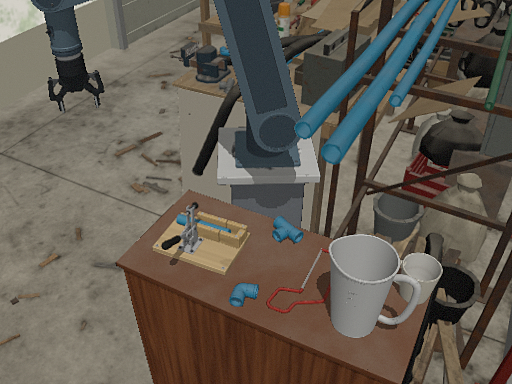

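View pics/top0.png

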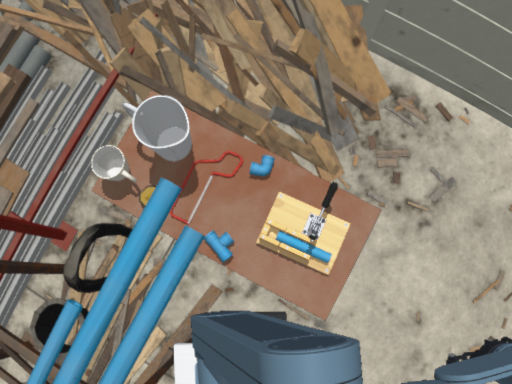

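The side view shows the jig at about (200,240), with the lever grip at (172,242). The top view shows the jig at about (303,233), with the pipe's free end near (330,258) and the grip near (330,195). I'll zoom in for detail.

Run:
```python
from h import *
a=load('top0')['frame'][170:285,245:365,::-1]; b=load('side0')['frame'][180:285,140:260,::-1]
f=lambda i:cv2.resize(i,None,fx=6.5,fy=5*1.0,interpolation=cv2.INTER_CUBIC)
cv2.imwrite('pics/c1.png',cv2.resize(a,(626,600),interpolation=cv2.INTER_CUBIC))
cv2.imwrite('pics/c2.png',cv2.resize(b,(684,598),interpolation=cv2.INTER_CUBIC))
```

```text
(no output)
```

View pics/c1.png

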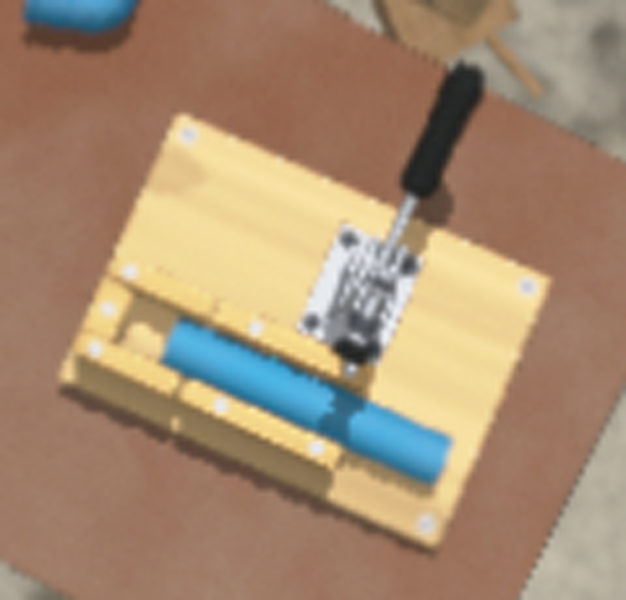

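View pics/c2.png

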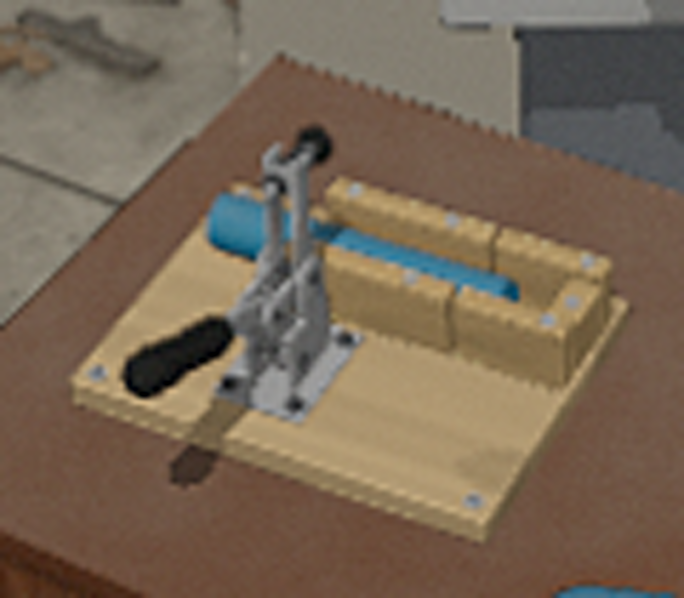

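The top crop shows the board corners at (180,115), (550,280), (437,548) and (62,376), and the pipe from (168,345) to (445,462). In the side crop the corners are at (75,382), (485,527) and (627,300). The clamp is open, with the grip end at (140,378). Next I'll fit the jig pose.

Run:
```python
from h import *
from scipy.optimize import least_squares
T=load('top0');S=load('side0')
ft=lambda p:np.array([(p[0]+.5)/5.2167-.5+245,(p[1]+.5)/5.2167-.5+170])
fs=lambda p:np.array([(p[0]+.5)/5.7-.5+140,(p[1]+.5)/5.7-.5+180])
tc=[((180,115),(75,123)),((550,280),(75,-87)),((437,546),(-75,-87)),((64,374),(-75,123))]
sc=[((75,380),(75,-87)),((485,525),(75,123)),((627,302),(-75,123))]
W=[];J=[];cam=[]
for p,j in tc: W.append(plane(T,ft(p),.015)[:2]);J.append(j)
for p,j in sc: W.append(plane(S,fs(p),.015)[:2]);J.append(j)
W=np.array(W);J=np.array(J)/1000.
# also from stick: lever grip end
def w(q,j): 
    c,s=np.cos(q[2]),np.sin(q[2]); return np.array(q[:2])+np.asarray(j)@np.array([[c,s],[-s,c]])
r=least_squares(lambda q:(w(q,J)-W).ravel(),[.5,-.2,0])
q=r.x; print(q,np.degrees(q[2])); print(np.round((w(q,J)-W)*1000,1))
np.save('q.npy',q)
inv=lambda X:(X[:2]-q[:2])@np.array([[np.cos(q[2]),-np.sin(q[2])],[np.sin(q[2]),np.cos(q[2])]])
# pipe ends: axis height ~ .0285; silhouettes at mid-height; +y end center / -y end
for n,p in(('+y',(172,342)),('-y',(443,463))): print(n,inv(plane(T,ft(p),.0285))*1000,inv(plane(T,ft(p),.042))*1000)
print('side -y end', inv(plane(S,fs((212,222)),.0285))*1000, '+y', inv(plane(S,fs((515,285)),.042))*1000)
# blue mask
f=T['frame'];h=cv2.cvtColor(f,cv2.COLOR_RGB2HSV);m=cv2.inRange(h,(90,100,80),(115,255,255));m[:,:265]=0;m[:,350:]=0;m[:225]=0;m[275:]=0
ys,xs=np.nonzero(m); P=np.array([inv(plane(T,(x,y),.0285)) for x,y in zip(xs,ys)])*1000
print('mask',P.min(0),P.max(0),np.percentile(P,[2,98],axis=0))
# lever tip & pad check
def w3(j): return np.r_[w(q,[[j[0],j[1]]])[0],j[2]]
L=w3((.132,0,.105));print('tip proj',proj(T,L),proj(S,L),'seen',ft((462,75)),fs((145,375)))
print('tip world',L,'pipe end home',w3((-.035,-.045,.0285)))
```

```text
[ 0.4276349  -0.21003492 -0.45478901] -26.05749105814388
[[ 1.7  2. ]
 [ 1.   0.1]
 [-1.   1.1]
 [-1.9  4.3]
 [ 0.5 -5.3]
 [-0.5 -1.6]
 [ 0.2 -0.6]]
+y [-35.22585789  76.82957166] [-36.3737372   76.90981532]
-y [-35.16129927 -71.99270852] [-36.30988156 -70.29193138]
side -y end [-33.06942775 -71.46229365] +y [-39.09395787  84.58534386]
mask [-47.13501253 -71.42371837] [-21.16196304  78.09655186] [[-45.84142087 -67.49807457]
 [-22.76779929  74.53644893]]
tip proj [[333.74823684 184.5219426 ]] [[163.82474528 245.60641961]] seen [333.15758046 183.97275097] [165.02631579 245.37719298]
tip world [ 0.54621759 -0.26801893  0.105     ] pipe end home [ 0.37642524 -0.23508629  0.0285    ]
```

```bash
cat >> h.py <<'E'
from scipy.spatial.transform import Rotation as Ro
q=np.load('q.npy'); cq,sq=np.cos(q[2]),np.sin(q[2])
RJ=np.array([[cq,-sq,0],[sq,cq,0],[0,0,1]]); OJ=np.r_[q[:2],0]
w3=lambda j:OJ+RJ@(np.asarray(j)/1000.)
tojig=lambda X:RJ.T@(np.asarray(X)-OJ)*1000
a=np.radians(45); s,c_=np.sin(a),np.cos(a)
RT=RJ@np.array([[0,1,0],[c_,0,s],[s,0,-c_]])
def cmd(j,R=RT):
    o=env.get_obs(); R0=Ro.from_quat(o['orientation']).as_matrix()
    d=R0.T@(w3(j)-o['eef_pos'])/.2; r=Ro.from_matrix(R0.T@R).as_rotvec()/np.pi
    return np.round(np.r_[d,r],4)
def state():
    o=env.get_obs(); print('t',o['clock'],'jig',np.round(tojig(o['eef_pos']),1),'F jig',np.round(RJ.T@o['force'],1),'w',o['gripper_width'],'q',np.round(o['joints'],2), 'angerr',np.degrees(np.linalg.norm(cmd((0,0,0))[3:]*np.pi)))
E
python3 - <<'E'
from h import *
print(np.linalg.det(RT)); state(); print(cmd((-35,-125,100)), w3((-35,-125,100)))
E
```

```text
0.9999999999999999
t 0.1 jig [-117.5 -415.3  230.6] F jig [ 0.  -0.6 -0.1] w 0.0852995813951312 q [-1.52  0.26  1.54  0.    1.35 -0.2 ] angerr 65.6994723266481
[ 1.2599 -0.8289  0.6546  0.1069  0.2338 -0.2591] [ 0.34128342 -0.30695459  0.1       ]
```

>>> {"method": "move_arm", "body": {
  "motion": [
    [0.9, -0.6, 0.3, 0.107, 0.234, -0.259, -0.76],
    [0.9, -0.6, 0.3, 0.107, 0.234, -0.259, -0.76],
    [0.9, -0.6, 0.3, 0.107, 0.234, -0.259, -0.76],
    [0.9, -0.6, 0.3, 0.107, 0.234, -0.259, -0.76],
    [0.9, -0.6, 0.3, 0.107, 0.234, -0.259, -0.76],
    [0.9, -0.6, 0.3, 0.107, 0.234, -0.259, -0.76],
    [0.9, -0.6, 0.3, 0.107, 0.234, -0.259, -0.76],
    [0.9, -0.6, 0.3, 0.107, 0.234, -0.259, -0.76]
  ]
}}

```text
clock: 1.1
eef_pos: [0.2833, -0.37, 0.1709]
orientation: [0.785, 0.488, 0.324, -0.202]
force: [0.6, 0.4, 0.2]
gripper_width: 0.0102
finger_force: 0.0
```

Run:
```python
from h import *
state(); print(cmd((-35,-110,70)),cmd((-35,-110,27)))
```

```text
t 1.1 jig [ -59.3 -207.1  170.9] F jig [0.3 0.6 0.2] w 0.010211302292002858 q [-1.47  0.53  1.56  0.39  1.74 -1.08] angerr 0.14951922953252536
[-1.220e-02  1.214e-01  7.002e-01  2.000e-04  4.000e-04 -7.000e-04] [-1.641e-01  1.216e-01  8.524e-01  2.000e-04  4.000e-04 -7.000e-04]
```

>>> {"method": "move_arm", "body": {
  "motion": [
    [-0.012, 0.122, 0.5, 0, 0, 0, -0.76],
    [-0.012, 0.122, 0.7, 0, 0, 0, -0.76],
    [-0.012, 0.122, 0.7, 0, 0, 0, -0.76],
    [-0.012, 0.122, 0.7, 0, 0, 0, -0.76],
    [-0.09, 0.122, 0.78, 0, 0, 0, -0.76],
    [-0.164, 0.122, 0.852, 0, 0, 0, -0.76],
    [-0.164, 0.122, 0.852, 0, 0, 0, -0.76],
    [-0.164, 0.122, 0.852, 0, 0, 0, -0.76]
  ]
}}

```text
clock: 2.1
eef_pos: [0.348, -0.2943, 0.0281]
orientation: [0.784, 0.489, 0.325, -0.202]
force: [-0.0, 0.0, -0.2]
gripper_width: 0.01
finger_force: 0.0
```

Run:
```python
from h import *
state(); print(cmd((-35,-82,27)))
c=shot('side','s1.png');d=shot('top','t1.png')
A=cv2.resize(c['frame'][150:280,130:260,::-1],(400,400),interpolation=2);B=cv2.resize(d['frame'][170:300,255:385,::-1],(400,400),interpolation=2)
cv2.imwrite('pics/m1.png',np.hstack([A,B]))
```

```text
t 2.1 jig [ -34.5 -110.7   28.1] F jig [-0.   0.  -0.2] w 0.009966784716933345 q [-1.34  0.67  1.77  0.48  1.38 -1.14] angerr 0.09
[ 0.0979 -0.0025  0.1053  0.0004  0.0003  0.    ]
```

View pics/m1.png

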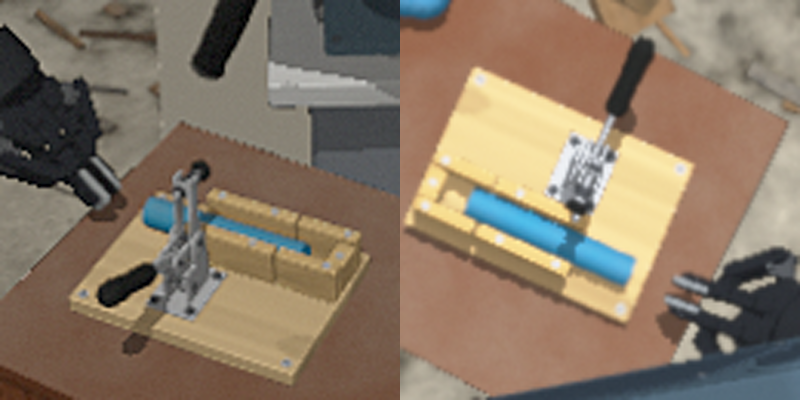

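The left side shows the fingers lined up with the pipe's free end; the tips are at (105,200) in the side crop and (685,293) in the top crop, on the pipe's axis. Pushing along +y.

>>> {"method": "move_arm", "body": {
  "motion": [
    [0.05, 0, 0.05, 0, 0, 0, -0.76],
    [0.09, 0, 0.09, 0, 0, 0, -0.76],
    [0.11, 0, 0.11, 0, 0, 0, -0.76],
    [0.13, 0, 0.13, 0, 0, 0, -0.76],
    [0.145, 0, 0.145, 0, 0, 0, -0.76],
    [0.16, 0, 0.16, 0, 0, 0, -0.76],
    [0.17, 0, 0.17, 0, 0, 0, -0.76],
    [0.18, 0, 0.18, 0, 0, 0, -0.76],
    [0.19, 0, 0.19, 0, 0, 0, -0.76],
    [0.19, 0, 0.19, 0, 0, 0, -0.76]
  ]
}}

```text
clock: 3.45
eef_pos: [0.3716, -0.2449, 0.0275]
orientation: [0.784, 0.489, 0.325, -0.203]
force: [-0.1, -0.1, 0.4]
gripper_width: 0.0101
finger_force: 0.0
```

```bash
cat >> h.py <<'E'
def pipe(n):
    T=shot('top',n);f=T['frame'];h=cv2.cvtColor(f,cv2.COLOR_RGB2HSV);m=cv2.inRange(h,(90,100,80),(115,255,255));m[:,:265]=0;m[:,350:]=0;m[:225]=0;m[275:]=0
    ys,xs=np.nonzero(m);P=np.array([tojig(plane(T,(x,y),.0285))[:2] for x,y in zip(xs,ys)]);k=abs(P[:,0]+35)<8
    print('pipe y',P[k,1].min(),P[k,1].max(),np.percentile(P[k,1],[1,99]))
E
python3 - <<'E'
from h import *
state();pipe('t2.png')
E
```

```text
t 3.45 jig [-35.  -55.9  27.5] F jig [-0.  -0.1  0.4] w 0.01010688577366992 q [-1.27  0.63  1.86  0.52  1.32 -1.13] angerr 0.02545584412271571
pipe y -51.46264541260531 98.282621498923 [-49.76294467  96.57622399]
```

>>> {"method": "move_arm", "body": {
  "motion": [
    [0.007, 0, 0.007, 0, 0, 0, -0.76],
    [0.014, 0, 0.014, 0, 0, 0, -0.76],
    [0.02, 0, 0.02, 0, 0, 0, -0.76],
    [0.02, 0, 0.02, 0, 0, 0, -0.76]
  ]
}}

```text
clock: 4.0
eef_pos: [0.3742, -0.2401, 0.0276]
orientation: [0.784, 0.489, 0.325, -0.202]
force: [0.6, -0.2, -1.2]
gripper_width: 0.0099
finger_force: 0.0
```

>>> {"method": "move_arm", "body": {
  "motion": [
    [0.002, 0, 0.002, 0, 0, 0, -0.76],
    [0.004, 0, 0.004, 0, 0, 0, -0.76],
    [0.004, 0, 0.004, 0, 0, 0, -0.76]
  ]
}}

```text
clock: 4.38
eef_pos: [0.3744, -0.24, 0.0275]
orientation: [0.784, 0.49, 0.324, -0.202]
force: [-3.6, -3.8, 3.0]
gripper_width: 0.0107
finger_force: 2.4
```

Run:
```python
from h import *
state();pipe('t3.png')
```

```text
t 4.375 jig [-34.7 -50.3  27.5] F jig [-1.5 -5.   3. ] w 0.010664196260718958 q [-1.26  0.63  1.87  0.53  1.31 -1.13] angerr 0.1358970198348735
pipe y -46.65549576000115 102.82248256308634 [-44.74956767 101.22652508]
```

>>> {"method": "move_arm", "body": {
  "motion": [
    [0.004, 0, 0.004, 0, 0, 0, -0.76],
    [0.006, 0, 0.006, 0, 0, 0, -0.76],
    [0.006, 0, 0.006, 0, 0, 0, -0.76]
  ]
}}

```text
clock: 4.8
eef_pos: [0.3746, -0.24, 0.0275]
orientation: [0.784, 0.49, 0.323, -0.201]
force: [-8.8, -8.4, 5.2]
gripper_width: 0.0101
finger_force: 5.7
```

Run:
```python
from h import *
state();pipe('t4.png')
c=shot('side','s4.png');d=load('t4')
A=cv2.resize(c['frame'][170:260,150:260,::-1],(400,327),interpolation=2);B=cv2.resize(d['frame'][210:280,250:350,::-1],(400,327),interpolation=2)
cv2.imwrite('pics/m4.png',np.hstack([A,B]))
```

```text
t 4.8 jig [-34.4 -50.2  27.5] F jig [ -4.2 -11.4   5.2] w 0.010117870025354973 q [-1.26  0.63  1.87  0.53  1.31 -1.12] angerr 0.2885619517538652
pipe y -46.65549576000115 102.82248256308634 [-44.42799768 101.23251775]
```

View pics/m4.png

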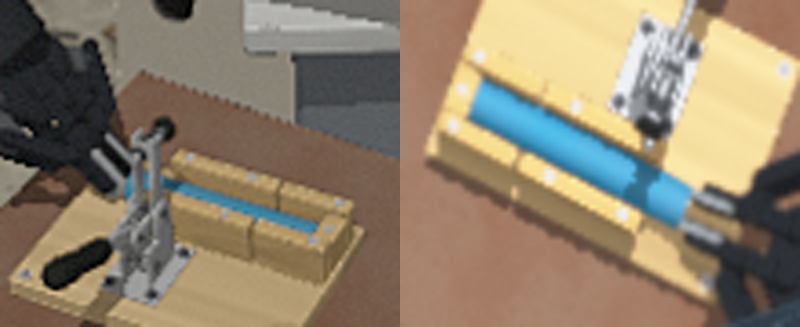

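The pipe's end sits against the stop block (top crop, left end about (475,100)). The 11 N reaction with no further movement confirms it's home. Next I'll back off and go round to the lever.

>>> {"method": "move_arm", "body": {
  "motion": [
    [-0.08, 0, -0.08, 0, 0, 0, -0.76],
    [-0.16, 0, -0.16, 0, 0, 0, -0.76],
    [-0.248, 0, -0.248, 0, 0, 0, -1],
    [0.007, 0, -0.5, 0, 0, 0, -1],
    [0.007, 0, -0.5, 0, 0, 0, -1],
    [0.007, 0.825, -0.5, 0, 0, 0, -1],
    [0.007, 0.825, -0.5, 0, 0, 0, -1],
    [0.007, 0.825, -0.5, 0, 0, 0, -1],
    [0.007, 0.825, -0.5, 0, 0, 0, -1],
    [0.007, 0.825, -0.5, 0, 0, 0, -1],
    [0.007, 0.825, -0.5, 0, 0, 0, -1]
  ]
}}

```text
clock: 6.28
eef_pos: [0.4918, -0.3726, 0.0992]
orientation: [0.784, 0.489, 0.325, -0.203]
force: [0.3, 0.1, 0.5]
gripper_width: 0.0001
finger_force: 0.0
```

Run:
```python
from h import *
state();pipe('t5.png')
print(cmd((130,-90,62)),cmd((130,-8,62)))
```

```text
t 6.275 jig [ 129.  -117.8   99.2] F jig [0.2 0.2 0.5] w 0.00014314669007106981 q [-1.16  0.74  1.35  0.57  1.61 -0.85] angerr 0.07421590126111789
pipe y -44.90276888393978 102.82248256308634 [-43.39486448 101.2445031 ]
[-3.36e-02  4.00e-03  2.31e-01  2.00e-04  1.00e-04 -3.00e-04] [ 2.564e-01  3.500e-03  5.209e-01  2.000e-04  1.000e-04 -3.000e-04]
```

>>> {"method": "move_arm", "body": {
  "motion": [
    [-0.034, 0.004, 0.231, 0, 0, 0, -1],
    [-0.034, 0.004, 0.231, 0, 0, 0, -1],
    [0.06, 0.004, 0.325, 0, 0, 0, -1],
    [0.16, 0.004, 0.425, 0, 0, 0, -1],
    [0.256, 0.004, 0.521, 0, 0, 0, -1],
    [0.256, 0.004, 0.521, 0, 0, 0, -1]
  ]
}}

```text
clock: 7.08
eef_pos: [0.5426, -0.2717, 0.0625]
orientation: [0.783, 0.49, 0.324, -0.203]
force: [0.2, 0.3, 0.1]
gripper_width: 0.0003
finger_force: 0.0
```

Run:
```python
from h import *
state()
b=np.array([0,s,-c_]); o=env.get_obs()['eef_pos']
for th,d in((15,24),(30,23),(45,23),(60,22),(75,20),(85,18),(92,17),(97,17)):
    t=np.radians(th);u=np.array([np.cos(t),0,np.sin(t)]);n=np.cross(u,b);n/=np.linalg.norm(n)
    P=np.array([22,0,75])+103*u-d*n+22*b; print(th,np.round(P),cmd(P)[:3])
c=shot('side','s6.png');dd=shot('top','t6.png')
A=cv2.resize(c['frame'][170:280,130:260,::-1],(400,338),interpolation=2);B=cv2.resize(dd['frame'][160:280,250:380,::-1],(400,338),interpolation=2)
cv2.imwrite('pics/m6.png',np.hstack([A,B]))
```

```text
t 7.075 jig [130.4  -4.9  62.5] F jig [0.1 0.4 0.1] w 0.0002682758846205583 q [-1.02  0.72  1.52  0.64  1.43 -0.84] angerr 0.16595180023127196
15 [126.  -1.  69.] [ 0.0379 -0.0219 -0.0111]
30 [120.   0.  96.] [ 0.1372 -0.0522 -0.0989]
45 [108.   2. 119.] [ 0.2253 -0.1111 -0.1742]
60 [ 91.   6. 139.] [ 0.3077 -0.1988 -0.2319]
75 [ 67.  11. 154.] [ 0.3785 -0.3146 -0.2681]
85 [ 49.  14. 160.] [ 0.4141 -0.4072 -0.279 ]
92 [ 35.  16. 163.] [ 0.4306 -0.4744 -0.28  ]
97 [ 26.  18. 164.] [ 0.4386 -0.5204 -0.2774]
```

View pics/m6.png

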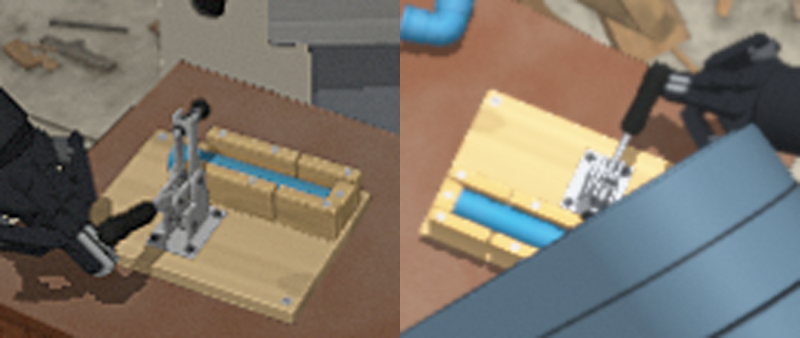

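The fingertips are just under and behind the grip's end; the tips are at (100,255) in the side crop and the grip end is at (110,235). I'll go 8 mm deeper and start lifting.

>>> {"method": "move_arm", "body": {
  "motion": [
    [0.0, 0, 0.04, 0, 0, 0, -1],
    [0.038, -0.022, 0.03, 0, 0, 0, -1],
    [0.09, -0.035, -0.01, 0, 0, 0, -1],
    [0.137, -0.052, -0.06, 0, 0, 0, -1],
    [0.18, -0.08, -0.1, 0, 0, 0, -1],
    [0.225, -0.111, -0.134, 0, 0, 0, -1],
    [0.225, -0.111, -0.134, 0, 0, 0, -1]
  ]
}}

```text
clock: 8.05
eef_pos: [0.5276, -0.2532, 0.1139]
orientation: [0.784, 0.49, 0.325, -0.201]
force: [0.1, -0.6, -0.3]
gripper_width: 0.0
finger_force: 0.0
```

Run:
```python
from h import *
state()
c=shot('side','s7.png');dd=shot('top','t7.png')
A=cv2.resize(c['frame'][150:280,130:260,::-1],(400,400),interpolation=2);B=cv2.resize(dd['frame'][150:280,250:380,::-1],(400,400),interpolation=2)
cv2.imwrite('pics/m7.png',np.hstack([A,B]))
b=np.array([0,s,-c_])
for th,d in((60,22),(75,20),(85,18),(92,17),(97,17)):
    t=np.radians(th);u=np.array([np.cos(t),0,np.sin(t)]);n=np.cross(u,b);n/=np.linalg.norm(n)
    P=np.array([22,0,75])+103*u-d*n+30*b; print(th,np.round(P),cmd(P)[:3])
```

```text
t 8.05 jig [108.8   5.2 113.9] F jig [ 0.3 -0.5 -0.3] w 1.0269527836041271e-05 q [-1.03  0.62  1.56  0.64  1.48 -0.81] angerr 0.1358970198348735
60 [ 91.  11. 133.] [ 0.0937 -0.091  -0.0508]
75 [ 67.  16. 148.] [ 0.1642 -0.2068 -0.0873]
85 [ 49.  20. 155.] [ 0.1996 -0.2994 -0.0984]
92 [ 35.  22. 157.] [ 0.216  -0.3667 -0.0997]
97 [ 26.  23. 158.] [ 0.2239 -0.4126 -0.0972]
```

View pics/m7.png

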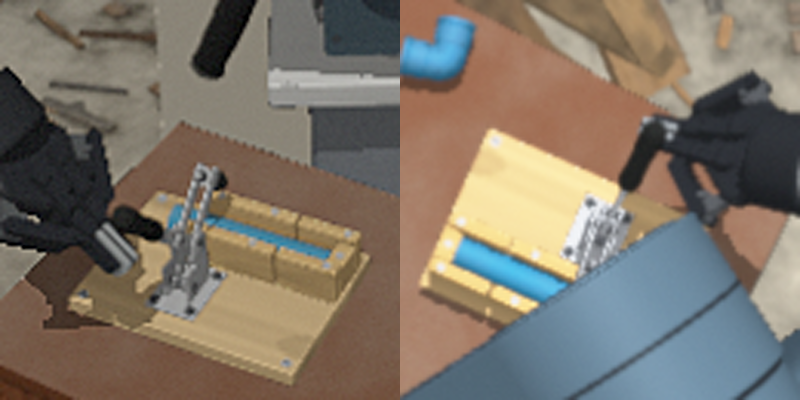

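The lever is swinging up with the fingertips behind it; the grip is at (130,220) in the side crop and the clamp arm is leaning toward the pipe. Continuing along the arc and over centre.

>>> {"method": "move_arm", "body": {
  "motion": [
    [0.05, -0.042, -0.027, 0, 0, 0, -1],
    [0.094, -0.091, -0.051, 0, 0, 0, -1],
    [0.13, -0.148, -0.07, 0, 0, 0, -1],
    [0.164, -0.207, -0.087, 0, 0, 0, -1],
    [0.184, -0.255, -0.094, 0, 0, 0, -1],
    [0.2, -0.3, -0.098, 0, 0, 0, -1],
    [0.208, -0.335, -0.1, 0, 0, 0, -1],
    [0.216, -0.367, -0.1, 0, 0, 0, -1],
    [0.22, -0.39, -0.1, 0, 0, 0, -1],
    [0.22, -0.39, -0.1, 0, 0, 0, -1]
  ]
}}

```text
clock: 9.4
eef_pos: [0.4661, -0.205, 0.1585]
orientation: [0.784, 0.489, 0.325, -0.2]
force: [3.0, -6.6, 1.3]
gripper_width: -0.0001
finger_force: 2.8
```

Run:
```python
from h import *
state()
c=shot('side','s8.png');dd=shot('top','t8.png')
A=cv2.resize(c['frame'][150:280,130:260,::-1],(400,400),interpolation=2);B=cv2.resize(dd['frame'][150:280,250:380,::-1],(400,400),interpolation=2)
cv2.imwrite('pics/m8.png',np.hstack([A,B]))
```

```text
t 9.4 jig [ 32.4  21.5 158.5] F jig [ 5.6 -4.6  1.3] w -6.718178472799426e-05 q [-1.08  0.45  1.74  0.61  1.5  -0.84] angerr 0.338667979000082
```

View pics/m8.png

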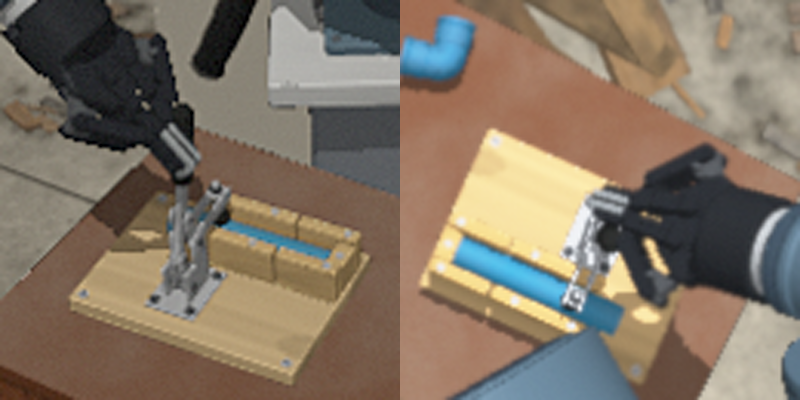

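The foot is down on the pipe (top crop (573,297)) and the lever is nearly upright, with a 5.6 N reaction, so it's close to dead centre. Pushing on.

>>> {"method": "move_arm", "body": {
  "motion": [
    [0, -0.02, 0, 0, 0, 0, -1],
    [0, -0.04, 0, 0, 0, 0, -1],
    [0, -0.055, 0, 0, 0, 0, -1],
    [0, -0.055, 0, 0, 0, 0, -1]
  ]
}}

```text
clock: 10.0
eef_pos: [0.46, -0.2028, 0.1583]
orientation: [0.785, 0.488, 0.327, -0.195]
force: [19.9, -8.3, -6.1]
gripper_width: 0.0
finger_force: 10.6
```

Run:
```python
from h import *
state()
```

```text
t 10.0 jig [ 25.9  20.7 158.3] F jig [21.5  1.3 -6.1] w 1.4262976565462224e-05 q [-1.09  0.43  1.76  0.61  1.49 -0.86] angerr 0.8840180993622246
```

>>> {"method": "move_arm", "body": {
  "motion": [
    [0, 0.05, 0, 0, 0, 0, -1],
    [0, 0.15, 0, 0, 0, 0, -1],
    [0, 0.35, 0, 0, 0, 0, -1],
    [0, 0.35, -0.3, 0, 0, 0, -1],
    [0, 0.35, -0.6, 0, 0, 0, -1],
    [0, 0.35, -0.6, 0, 0, 0, -1],
    [0, 0.35, -0.6, 0, 0, 0, -1]
  ]
}}

```text
clock: 10.88
eef_pos: [0.4805, -0.3047, 0.2423]
orientation: [0.784, 0.489, 0.325, -0.203]
force: [-0.1, 0.5, -0.3]
gripper_width: -0.0005
finger_force: 0.0
```

Run:
```python
from h import *
state();pipe('t9.png')
c=shot('side','s9.png');dd=load('t9')
A=cv2.resize(c['frame'][150:280,130:260,::-1],(400,400),interpolation=2);B=cv2.resize(dd['frame'][150:280,250:380,::-1],(400,400),interpolation=2)
cv2.imwrite('pics/m9.png',np.hstack([A,B]))
for j in((5,0,187),(20,0,189),(33,0,188)):
    p=proj(c,w3(j))[0]; p2=proj(dd,w3(j))[0]; print(j,(p-[130,150])*400/130,(p2-[250,150])*400/130+[400,0])
```

```text
t 10.875 jig [ 89.1 -61.8 242.3] F jig [-0.3  0.4 -0.3] w -0.0005130549611506701 q [-1.13  0.5   1.41  0.59  1.76 -0.73] angerr 0.054
pipe y -44.90276888393978 102.82248256308634 [-43.54449628 101.51056514]
(5, 0, 187) [178.62825118 112.39932374] [609.2427341  239.00888544]
(20, 0, 189) [168.70602672 121.38399396] [617.4830422  220.46308659]
(33, 0, 188) [160.26999813 132.13259303] [624.1173372 204.8097877]
```

View pics/m9.png

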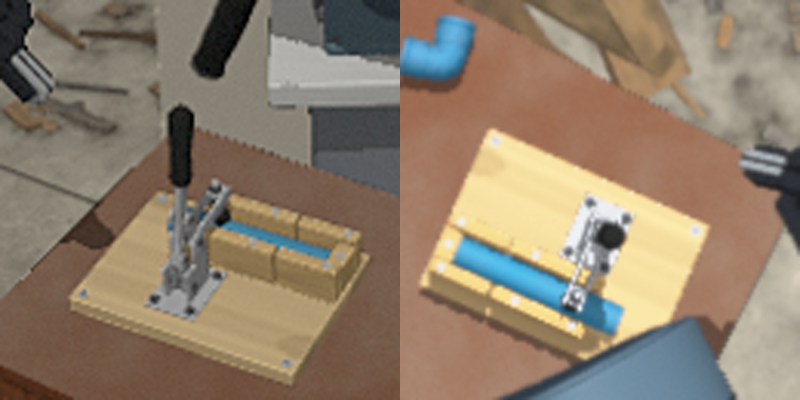

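The lever tip is at (180,110) in the side crop and (610,236) in the top crop. That matches the snapped position, (179,112) and (609,239). The foot is on the pipe, the pipe is still home and the robot is clear, so I'm handing in.

```bash
python3 -c "
from plant import env
print(env.sign_off())"
```

```text
the job is handed in; nothing more can be done
None
```

The pipe is fully home against the stop block, the toggle clamp is snapped past centre and holding it, and the job was handed in at about 11 s with the robot clear and the tape measure and fittings not touched.

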